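# Scoop the turned plugs into the stock box and latch its lid

## Task

Use the hand scoop to gather the three turned wooden plugs at the end of the trough, carry them and tip them into the open stock box, without touching the plugs with the gripper. Lay the scoop back flat in the trough and push the lid of the box shut until its sprung latch snaps over the edge. Leave the other things on the bench where they are.

Things in the scene. Friction and masses are not known exactly. Their poses are not given: they have to be found in the camera images.
- trough: shallow waxed wooden trough fixed to the bench, on a base board of 146 mm (its x) by 300 mm (its y), 8 mm thick; inside 270 mm long, its side walls narrowing from 120 mm apart at the +y end to 104 mm at the -y end, rim 20 mm above the board. Origin: centre of its underside on the bench. The plugs stand in its -y half; the scoop lies in its +y half, mouth to -y, handle overhanging the +y end
- scoop_grip (a point): centre of the graspable wooden handle bar of the loose flat-bottomed aluminium hand scoop (140 g). Axes of this point = axes of the scoop: mouth to its -y, handle to its +y, z up. Bar: 18 mm wide (x), 24 mm high (z), from 41 mm before to 50 mm behind this point along y; this point is 54 mm above the scoop's underside and 100 mm behind (+y of) the pan's centre
- scoop_pan (a point): centre of the scoop's pan floor (upper face, 2 mm above its underside), axes as scoop_grip. Pan 96 mm wide (x; 92 inside), 96 mm long (y); open at its thin front lip, 48 mm before this point (-y); side walls 24 to 36 mm high; back wall 48 mm behind. Smooth metal (friction about 0.25): plugs slide out when it is tilted over 25 degrees, and roll sooner
- plug1_center (a point): loose turned beech plug, a stubby barrel 24 mm across and 24 mm tall with rounded-off ends (10 mm end faces), about 14 g; stands on end in the trough at the start, may tip and roll; this point is its centre, z its own axis
- plug2_center (a point): second plug: as plug 1
- plug3_center (a point): third plug: as plug 1
- stock_box: open plywood box fixed to the bench, outside 150 x 150 mm, walls 6 mm thick and 80 mm high, floor 6 mm. Origin: centre of its underside on the bench. The lid hinges along its +x rim (hinge axis at x = +75 mm, height 84 mm); a steel latch housing, 40 mm wide, stands at the middle of its -x wall, outside, reaching to x = -104 mm and 103 mm high; the brass tongue in it reaches back over the rim to x = -68 mm
- box_in (a point): centre of the box's inner floor, axes as the box
- lid (a joint): angle of the lid in rad: 0 fully shut and latched, 1.57 upright, at most 1.9. Plywood, 150 x 150 x 6 mm, 120 g; friction holds it where it stands when upright, below about 1.1 it falls shut by its own weight as far as the latch tongue (about 0.1) and rests there. Shut, its upper face is 87 mm above the bench
- lid_edge (a point): middle of the lid's free edge, upper face (150 mm from the hinge)
- tongue (a joint): how far in m the sprung tongue of the latch is pushed back: 0 home. The lid's edge pushes it back by its sloped top; pressing the lid near its free edge with about 4 to 8 N takes it past, at joint lid below 0.02 the tongue snaps home over the edge and holds the lid
- abrasive_roll: bystander: loose dark roll of abrasive cloth, 69 mm across, 50 mm high, origin at its underside
- sanding_cork: bystander: loose sanding block, 63 x 112 x 36 mm, origin at its underside
- mallet: bystander: loose wooden mallet, 184 x 85 x 60 mm, origin at its underside

How it is judged (in metres and radians):
On the way, in this order (a step that is already met when the one before it is completed fails the run):
1. a plug is lifted clear of the trough in the pan of the scoop (height (world z) of scoop_pan above 0.06 m and ((x of plug1_center in the frame of scoop_pan between -0.05 and 0.05 m and y of plug1_center in the frame of scoop_pan between -0.05 and 0.05 m and z of plug1_center in the frame of scoop_pan between 0 and 0.06 m) or (x of plug2_center in the frame of scoop_pan between -0.05 and 0.05 m and y of plug2_center in the frame of scoop_pan between -0.05 and 0.05 m and z of plug2_center in the frame of scoop_pan between 0 and 0.06 m) or (x of plug3_center in the frame of scoop_pan between -0.05 and 0.05 m and y of plug3_center in the frame of scoop_pan between -0.05 and 0.05 m and z of plug3_center in the frame of scoop_pan between 0 and 0.06 m))), for 0.2 s.
2. all three plugs are in the box (x of plug1_center in the frame of box_in between -0.069 and 0.069 m and y of plug1_center in the frame of box_in between -0.069 and 0.069 m and z of plug1_center in the frame of box_in between 0 and 0.066 m and x of plug2_center in the frame of box_in between -0.069 and 0.069 m and y of plug2_center in the frame of box_in between -0.069 and 0.069 m and z of plug2_center in the frame of box_in between 0 and 0.066 m and x of plug3_center in the frame of box_in between -0.069 and 0.069 m and y of plug3_center in the frame of box_in between -0.069 and 0.069 m and z of plug3_center in the frame of box_in between 0 and 0.066 m), for 0.2 s.
3. the lid is shut and latched (value of joint lid below 0.03 rad and value of joint tongue below 0.002 m), for 0.2 s.
At the end, for the whole second after the job is handed in: all three plugs lie inside the stock box, its lid is shut (joint below 0.03 rad) with the latch tongue home (within 2 mm), and the scoop lies flat (within 0.12 rad) on the floor of the trough (all of step 2 and all of step 3 and x of scoop_pan in the frame of trough between -0.03 and 0.03 m and y of scoop_pan in the frame of trough between -0.125 and 0.125 m and z of scoop_pan in the frame of trough between 0 and 0.018 m and angle between scoop_pan's own z axis and vertical below 0.12 rad); the robot touches nothing.
It fails at once if the fingers touch a plug (contact force between the fingers and plug1 above 0.5 N or contact force between the fingers and plug2 above 0.5 N or contact force between the fingers and plug3 above 0.5 N).
It fails at once if the abrasive roll is moved by more than 3 cm (distance of abrasive_roll from where it was at the start of the episode above 0.03 m).
It fails at once if the sanding cork is moved by more than 3 cm (distance of sanding_cork from where it was at the start of the episode above 0.03 m).
It fails at once if the mallet is moved by more than 3 cm (distance of mallet from where it was at the start of the episode above 0.03 m).
It also fails if it takes over 72 s, if anything falls off the work surface, if the arm or the gripper's body presses on something with over 40 N, if the wrist force passes 120 N, or if a joint passes its speed limit or range.

## Robot

A 6-joint arm with a two-finger parallel gripper is mounted at the origin on a cart in front of the work surface, level with it; the furniture and walls round the work are solid. World frame = base frame: x ahead of the robot, y to its left, z up, the work surface at z = 0. Lengths are in mm, angles in rad, forces in N, time in s.
With the tool pointing down it reaches from about 350 to 775 mm from the base axis. Payload 7.3 kg.
Tool frame: the origin (TCP) lies at the centre of the arm's flange, where the gripper is bolted on; the fingertips stand 178 mm ahead of it and the grasp point (between the pads) lies 159 mm ahead of it; z points along the fingers, y is the direction in which the jaws open and shut (so a half turn about z gives the same grasp; the last joint's range is limited). The gripper opens to 92 mm and grips with 3 to 60 N. Pads are 19 mm wide; open, the fingers measure 130 mm over their backs; the gripper's body (75 mm by 190 mm) begins 47 mm behind the grasp point.
Start: joints at [0.963, 0.342, 1.524, -0, 1.275, -0.146], TCP at [233.899, 470.02, 404.741] pointing down, gripper open.
Joint ranges: [-2.53, 2.53], [-0.77, 2.02], [0.04, 2.7], [-1, 4.14], [0.28, 2.66], [-3.11, 3.11]. Speed limits (rad/s): [2.57, 2.57, 3.14, 3.14, 3.14, 3.14].

## Interface

Orientations are given as [roll, pitch, yaw] about the fixed x, y, z axes, in that order (R = Rz(yaw) Ry(pitch) Rx(roll)).
In Python, from plant import get_obs, capture, close_job gives the robot as it stands. The module is installed in compiled form; this text tells all that it offers.
- The arm moves only by the shell command python3 -m pendant 'ROWS'. ROWS is JSON, a list of rows, each a list of 3 entries, a list of its own where there are three numbers: the shift along the tool's x, y, z in m, then the turn, a rotation vector about the tool's x, y, z in rad, then the finger opening in m, from 0 to 0.0918. In form: [[[tx, ty, tz], [wx, wy, wz], fingers], ...]. A call has 1 to 10 rows; each row is the pose to reach, as a shift and turn from the pose commanded when the call began, along the tool's axes at that moment; what a row does not reach only later rows make up. A row lasts 1/12 s, in which the tool goes at most 41.7 mm and 7.16 degrees, less where a joint would pass 70% of its speed; a pose out of reach is approached as far as the arm can. A call with a gripper value outside its range is refused whole. The fingers move at their own pace and stop on an object; the grip force is fixed at half the most. Time passes only in rows, so rows that repeat a pose let the fingers close. It gives the time, the measured TCP pose, the force and the opening at its end, in the units of the state.
- get_obs(): the state, without advancing time (a new reading comes with each control period).
- capture(name): name is "scene" or "side" or "wrist"; returns a dict with "color" (420x560x3 uint8, red, green, blue), "mtx" (3x3 intrinsics, pixels), "rvec" (rotation vector, rad) and "tvec" (3), from world to camera coordinates, as OpenCV has them. Camera axes: x right, y down, z forward; pixel columns grow to the right and rows downward; lengths in mm; the calibration is good to about 2 mm. A picture is of the moment at which its call begins. There is no depth.
- close_job(): hands the job in, once; it reports no verdict.
The state is a dict: "time": time; "joint_positions": joint angles; "dq": joint speeds; "tau": joint torques, N m; "tool_pos": TCP position; "tcp_rot": TCP orientation; "contact_force": force on the tool from outside, world axes, zero at the start; "moment": the same for the moment, N m; "grip_width": finger opening in mm.
Only numpy, scipy, OpenCV 4.12 (cv2) and the standard library are available. Lean on these libraries where they do the work, as an engineer would, in place of code of your own. Each camera call takes 0.05 s, during which the arm holds its last target. There are 200 camera calls.

## Working session

There is one attempt and no reset: what is moved stays moved. The work goes in short steps, Python scripts to look and compute and a shell command to move; the robot and the scene stay as the last step left them, time stands still between calls to the robot, and variables do not carry over. Pictures are saved under pics/ and viewed, about 8 in all and at most 12, crops included, and the job is handed in when it is done.

```bash
mkdir -p pics
cat > h.py <<'E'
import numpy as np,cv2,json
from plant import get_obs,capture
def snap(n,fn):
    c=capture(n); cv2.imwrite('pics/'+fn+'.png',cv2.cvtColor(c['color'],cv2.COLOR_RGB2BGR))
    np.savez('pics/'+fn+'.npz',**{k:np.array(c[k],float) for k in('mtx','rvec','tvec')}); return c
def cam(fn):
    d=np.load('pics/'+fn+'.npz'); return d['mtx'],cv2.Rodrigues(d['rvec'])[0],d['tvec'].ravel()
def toz(fn,uv,z):
    K,R,t=cam(fn); o=-R.T@t; d=R.T@np.linalg.inv(K)@np.array([uv[0],uv[1],1.]); return o+d*(z-o[2])/d[2]
def proj(fn,p):
    K,R,t=cam(fn); q=K@(R@np.array(p,float)+t); return q[:2]/q[2]
def tri(obs):
    A=[];b=[]
    for fn,uv in obs:
        K,R,t=cam(fn); o=-R.T@t; d=R.T@np.linalg.inv(K)@np.array([uv[0],uv[1],1.]); d/=np.linalg.norm(d); P=np.eye(3)-np.outer(d,d); A.append(P); b.append(P@o)
    return np.linalg.lstsq(np.vstack(A),np.hstack(b),rcond=None)[0]
E
python3 - <<'E'
from h import *
a=snap('scene','s0');b=snap('side','d0');snap('wrist','w0')
for f in('s0','d0','w0'):
    K,R,t=cam(f);print(f,-R.T@t,R[2])
im=[cv2.imread(f'pics/{f}.png') for f in('s0','d0')]
print(get_obs())
E
```

```text
s0 [-329.52508268 -619.4425929   561.6493659 ] [ 0.77637541  0.47664864 -0.41236792]
d0 [ 214.00057711 -965.32339548  835.42147173] [ 0.266421    0.73058802 -0.62869786]
w0 [165.13325362 504.4548784  383.19021464] [ 0.25350307 -0.12736954 -0.95891251]
{'time': 0.15, 'joint_positions': array([ 9.63019279e-01,  3.42587845e-01,  1.52476750e+00, -4.15666051e-05,
        1.27538089e+00, -1.45984945e-01]), 'dq': array([ 0.00169293, -0.00354069, -0.00278641,  0.00140531, -0.00014954,
       -0.00116641]), 'tau': array([ 1.18976455e-03, -4.31470013e+01, -2.44355106e+01,  7.18856044e-02,
        5.36917686e-02, -8.90725232e-05]), 'tool_pos': array([233.84445637, 469.94958062, 404.20193032]), 'tcp_rot': array([-3.14045546e+00, -1.27023238e-04,  2.67981260e+00]), 'contact_force': array([ 0.01071475, -0.16577674, -1.0364421 ]), 'moment': array([-0.02312   , -0.0284388 , -0.02198037]), 'grip_width': 91.95731442667304}
```

View pics/s0.png

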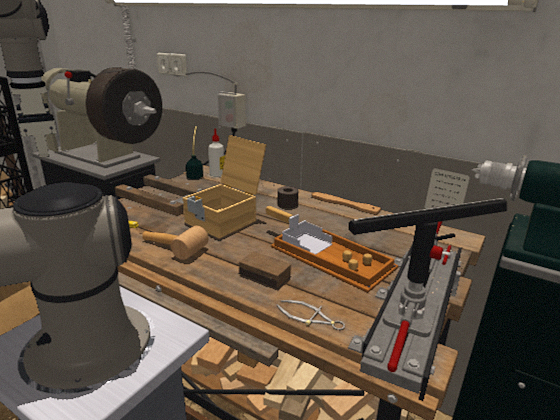

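View pics/d0.png

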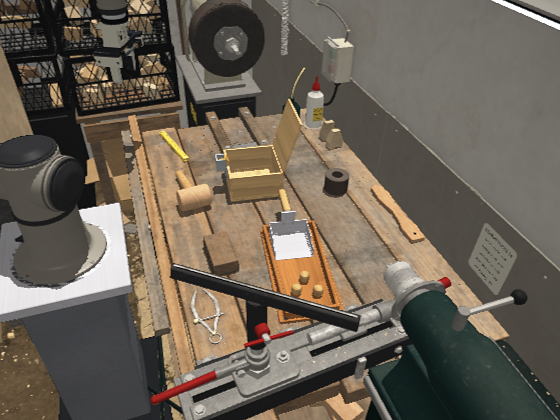

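Both views show the trough with three plugs in the near half, the scoop behind them, the handle pointing at the open box, and the bystanders. Enlarging.

Run:
```python
import cv2
a=cv2.imread('pics/d0.png')[90:330,200:400]; b=cv2.imread('pics/s0.png')[130:300,180:400]
a=cv2.resize(a[:, :170],None,fx=2.5,fy=2.5,interpolation=2)[:600]
cv2.imwrite('pics/c1.png',cv2.resize(cv2.imread('pics/d0.png')[140:330,190:350],None,fx=3.15,fy=3.15,interpolation=2))
cv2.imwrite('pics/c2.png',cv2.resize(b,None,fx=3.5,fy=3.5,interpolation=2))
```

```text
(no output)
```

View pics/c1.png

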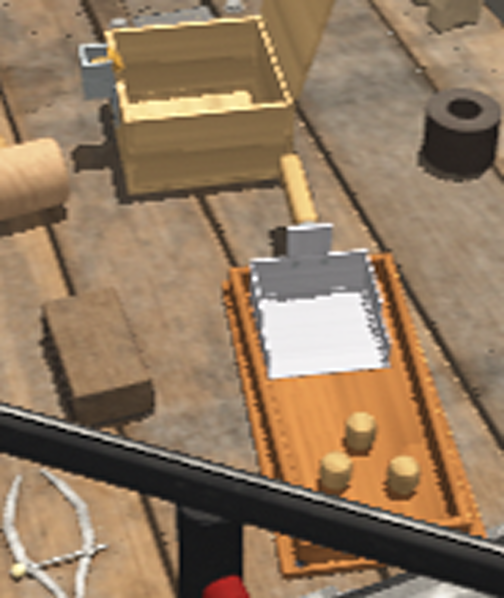

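View pics/c2.png

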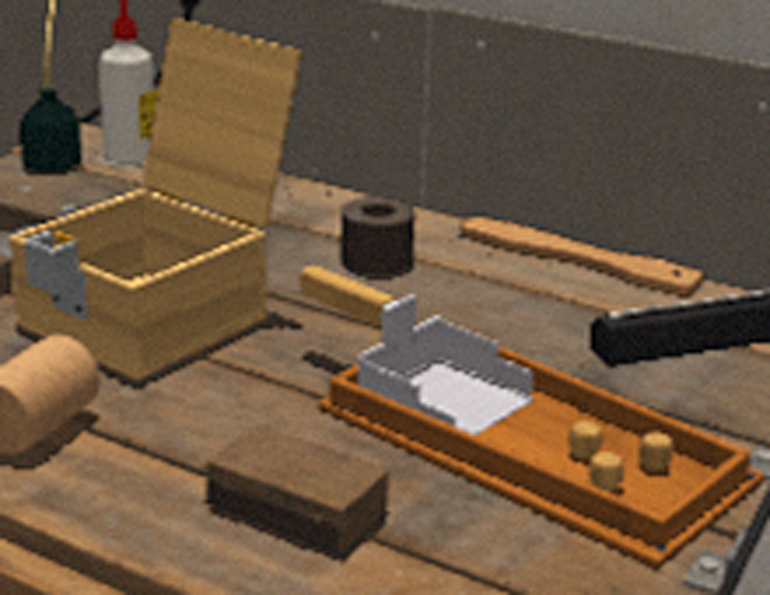

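Run:
```python
from h import *
A=lambda u,v:('d0',(190+u/3.15,140+v/3.15))
B=lambda u,v:('s0',(180+u/3.5,130+v/3.5))
P={'lipL':((271,378),(476,432)),'lipR':((388,367),(532,400)),'hend':((288,157),(305,278)),
'p1':((361,432),(586,440)),'p2':((336,470),(606,470)),'p3':((404,475),(656,452)),
'bFL':((123,118),(135,285)),'bFR':((293,103),(266,232)),'bBL':((107,33),(12,238)),'bBR':((260,18),(148,190)),
'tSW':((285,575),(660,560)),'tNWrim':((232,270),(330,378))}
for k,(a,b) in P.items():
    x=tri([A(*a),B(*b)]); print(k,x.round(1),'err',(proj('d0',x)-A(*a)[1]).round(1),(proj('s0',x)-B(*b)[1]).round(1))
print('lip z10', toz(*A(271,378),10),toz(*A(388,367),10))
K,R,t=cam('d0')
```

```text
lipL [ 485.6 -216.6   26.2] err [-0.  -0.3] [0.2 0.2]
lipR [ 582.8 -214.6    6.2] err [-0.1 -0.4] [0.2 0.3]
hend [572.   -8.8  61.4] err [0.1 0.7] [-0.3 -0.6]
p1 [ 533.2 -281.1   17.9] err [-0.  -0.4] [0.2 0.3]
p2 [ 502.6 -310.    18.8] err [-0.  -0.4] [0.2 0.3]
p3 [ 547.3 -328.7   17.5] err [-0.  -0.3] [0.1 0.2]
bFL [446.5  62.1  82.6] err [0.  0.1] [-0.1 -0.1]
bFR [594.9  45.2  79. ] err [-0.  -0.1] [0.  0.1]
bBL [469.3 212.6  74.7] err [-0.1 -0.5] [0.2 0.4]
bBR [612.1 186.9  78.8] err [-0.  -0.1] [0.1 0.1]
tSW [ 441.5 -375.5    6.1] err [-0.  -0.5] [0.3 0.4]
tNWrim [496.6 -85.9  23.1] err [-0.1 -0.7] [0.4 0.6]
lip z10 [ 490.82060099 -202.55759639   10.        ] [ 580.71852758 -219.30317752   10.        ]
```

```bash
cat >> h.py <<'E'
from scipy.spatial.transform import Rotation as Ro
def go(pos,yaw,tilt=0,d=159,quiet=0):
    """pos: world mm of point d ahead of TCP; yaw deg = scoop yaw (tool y=scoop x); tilt deg + = mouth down. Prints shift/turn in tool axes"""
    o=get_obs(); R0=Ro.from_euler('xyz',o['tcp_rot']); p0=np.array(o['tool_pos'])
    S=Ro.from_euler('z',yaw,degrees=True)*Ro.from_euler('x',tilt,degrees=True)
    T=Ro.from_matrix(S.as_matrix()@np.array([[0,1,0],[1,0,0],[0,0,-1.]]))
    tcp=np.array(pos,float)-T.apply([0,0,d])
    sh=R0.inv().apply(tcp-p0)/1000; w=(R0.inv()*T).as_rotvec()
    print('row',sh.round(4).tolist(),w.round(4).tolist())
def st():
    o=get_obs(); T=Ro.from_euler('xyz',o['tcp_rot']); S=T.as_matrix()@np.array([[0,1,0],[1,0,0],[0,0,-1.]])
    print('t',round(o['time'],2),'grasp',(o['tool_pos']+T.apply([0,0,159])).round(1),'yaw %.2f'%np.degrees(np.arctan2(S[1,0],S[0,0])),'tilt %.2f'%np.degrees(np.arcsin(S[2,1])),'F',np.round(o['contact_force'],1),'w',round(o['grip_width'],1),'q',np.round(o['joint_positions'],2))
E
python3 - <<'E'
from h import *
print('lever',tri([('d0',(173,268)),('s0',(352,226))]),tri([('d0',(358,322)),('s0',(505,205))]))
st(); go([560,-85,271],-10.3)
E
```

```text
lever [ 240.20529523 -398.15643081  259.18748932] [ 480.37258537 -593.32149706  259.65134404]
t 0.15 grasp [233.7 469.8 245.2] yaw 63.54 tilt 0.01 F [ 0.  -0.2 -1. ] w 92.0 q [ 0.96  0.34  1.52 -0.    1.28 -0.15]
row [-0.5392, -0.3515, -0.0255] [-0.0011, 0.0006, 1.2888]
```

```bash
python3 -m pendant '[[[-0.27,-0.176,-0.013],[0,0,0.645],0.0918],[[-0.27,-0.176,-0.013],[0,0,0.645],0.0918],[[-0.27,-0.176,-0.013],[0,0,0.645],0.0918],[[-0.27,-0.176,-0.013],[0,0,0.645],0.0918],[[-0.27,-0.176,-0.013],[0,0,0.645],0.0918],[[-0.539,-0.351,-0.025],[0,0,1.289],0.0918],[[-0.539,-0.351,-0.025],[0,0,1.289],0.0918],[[-0.539,-0.351,-0.025],[0,0,1.289],0.0918],[[-0.539,-0.351,-0.025],[0,0,1.289],0.0918],[[-0.539,-0.351,-0.025],[0,0,1.289],0.0918]]'
python3 - <<'E'
from h import *
st(); go([560,-85,271],-10.3)
E
```

```text
time: 0.98
tool_pos: [445.4, 109.1, 421.1]
tcp_rot: [-3.142, -0.0, 1.424]
contact_force: [1.0, 0.6, 0.0]
grip_width: 91.5
t 0.98 grasp [445.5 109.2 262.1] yaw -8.44 tilt 0.01 F [1.  0.6 0. ] w 91.5 q [0.07 0.21 1.67 0.   1.27 0.22]
row [-0.1752, 0.1418, -0.0089] [-0.0, -0.0002, 0.0325]
```

```bash
python3 -m pendant '[[[-0.175,0.142,-0.009],[0,0,-0.03],0.0918],[[-0.175,0.142,-0.009],[0,0,-0.03],0.0918],[[-0.175,0.142,-0.009],[0,0,-0.03],0.0918],[[-0.175,0.142,-0.009],[0,0,-0.03],0.0918],[[-0.175,0.142,-0.009],[0,0,-0.03],0.0918],[[-0.175,0.142,-0.009],[0,0,-0.03],0.0918],[[-0.175,0.142,-0.009],[0,0,-0.03],0.0918],[[-0.175,0.142,-0.009],[0,0,-0.03],0.0918]]'
python3 - <<'E'
from h import *
st(); snap('wrist','w1')
a=cv2.imread('pics/w1.png'); cv2.imwrite('pics/w1b.png',cv2.resize(a,(800,600),interpolation=2))
E
```

```text
time: 1.65
tool_pos: [561.1, -82.9, 429.2]
tcp_rot: [-3.14, -0.001, 1.458]
contact_force: [0.5, 0.6, -0.6]
grip_width: 91.7
t 1.65 grasp [560.8 -82.8 270.2] yaw -6.47 tilt 0.04 F [ 0.5  0.6 -0.6] w 91.7 q [-0.28  0.4   1.36  0.    1.38 -0.17]
```

View pics/w1b.png

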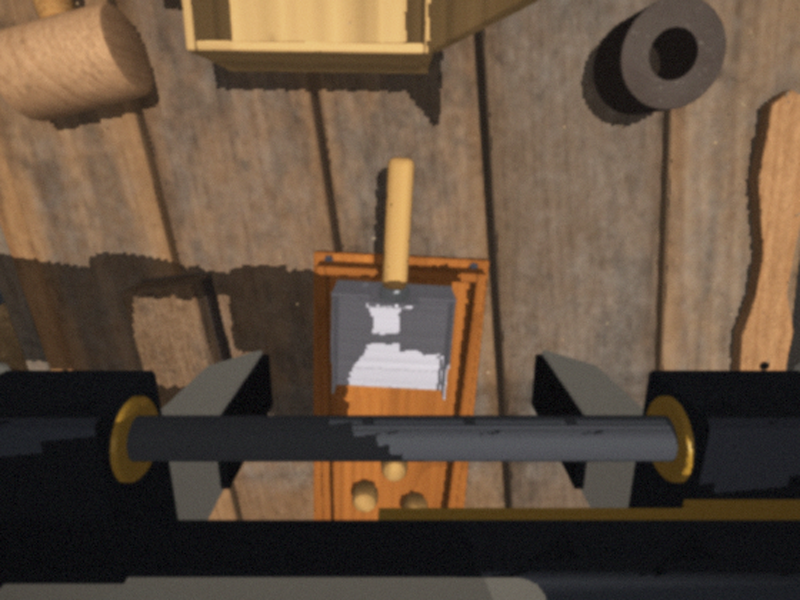

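Run:
```python
from h import *
f=lambda u,v,z:toz('w1',(u*.7,v*.7),z)
for n,u,v,z in [('hend',402,160,72),('hfront',396,286,72),('hl',386,270,65),('hr',408,270,65),('trNW',316,252,8),('trNE',489,261,8),('lipL',333,391,10),('lipR',445,390,10),('bSW',192,48,80),('bSE',425,48,80),('bSWin',205,40,80)]:
    print(n,f(u,v,z).round(1))
a,b=f(402,160,72),f(396,286,72); d=a-b; print('yaw',np.degrees(np.arctan2(-d[0],d[1])),np.hypot(*d[:2]))
a,b=f(316,252,8),f(489,261,8); d=b-a; print('tr yaw',np.degrees(np.arctan2(d[1],d[0])),np.hypot(*d[:2]))
```

```text
hend [568.9 -12.   72. ]
hfront [555.  -96.4  72. ]
hl [549.  -85.8  65. ]
hr [564.6 -87.5  65. ]
trNW [490.3 -77.4   8. ]
trNE [ 631.  -100.9    8. ]
lipL [ 485.5 -202.7   10. ]
lipR [ 584.5 -212.9   10. ]
bSW [450.5  67.1  80. ]
bSE [589.9  51.2  80. ]
bSWin [459.3  70.4  80. ]
yaw -9.286222326912778 85.56237931355862
tr yaw -9.487285995391119 142.60526767812695
```

Run:
```python
from h import *
go([560.5,-60.5,120],-9.4);go([560.5,-60.5,62],-9.4)
```

```text
row [0.0211, -0.0024, 0.1505] [-0.0015, -0.0007, 0.0526]
row [0.0211, -0.0023, 0.2085] [-0.0015, -0.0007, 0.0526]
```

```bash
python3 -m pendant '[[[0.021,-0.002,0.04],[0,0,0.053],0.0918],[[0.021,-0.002,0.08],[0,0,0.053],0.0918],[[0.021,-0.002,0.12],[0,0,0.053],0.0918],[[0.021,-0.002,0.15],[0,0,0.053],0.0918],[[0.021,-0.002,0.15],[0,0,0.053],0.0918],[[0.021,-0.002,0.15],[0,0,0.053],0.0918]]'
python3 - <<'E'
from h import *
st();go([560.5,-60.5,62],-9.4);snap('wrist','w2');snap('side','d2')
a=cv2.imread('pics/w2.png')
b=cv2.resize(cv2.imread('pics/d2.png')[140:330,190:350],None,fx=2.2,fy=2.2,interpolation=2)
c=np.zeros((420,560+b.shape[1],3),np.uint8);c[:,:560]=a;c[:b.shape[0],560:]=b[:420]
cv2.imwrite('pics/w2b.png',cv2.resize(c,(800,int(420*800/c.shape[1])),interpolation=3));print(c.shape)
E
```

```text
time: 2.2
tool_pos: [560.8, -59.7, 279.8]
tcp_rot: [-3.139, -0.0, 1.408]
contact_force: [0.4, 0.0, 1.0]
grip_width: 91.9
t 2.2 grasp [560.4 -59.6 120.8] yaw -9.31 tilt 0.03 F [0.4 0.  1. ] w 91.9 q [-0.24  0.54  1.58  0.    1.03 -0.08]
row [-0.0009, -0.0, 0.0588] [-0.0029, -0.0005, 0.0016]
(420, 912, 3)
```

View pics/w2.png

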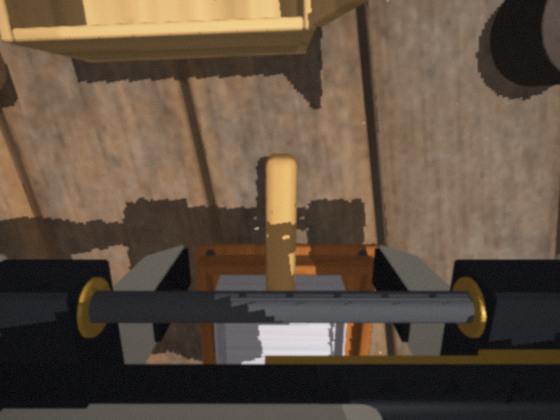

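The handle runs straight up the picture midway between the fingers (column 281), so I descend and grip.

```bash
python3 -m pendant '[[[-0.001,0,0.03],[0,0,0],0.0918],[[-0.001,0,0.059],[0,0,0],0.0918],[[-0.001,0,0.059],[0,0,0],0.0918],[[-0.001,0,0.059],[0,0,0],0],[[-0.001,0,0.059],[0,0,0],0],[[-0.001,0,0.059],[0,0,0],0],[[-0.001,0,0.059],[0,0,0],0],[[-0.001,0,0.059],[0,0,0],0],[[-0.001,0,0.059],[0,0,0],0],[[-0.001,0,0.059],[0,0,0],0]]'
python3 - <<'E'
from h import *
st()
E
python3 -m pendant '[[[-0.001,0,0],[0,0,0],0],[[-0.001,0,0],[0,0,0],0],[[0,0,0],[0,0,0],0],[[0,0,0],[0,0,0],0]]'
python3 - <<'E'
from h import *
st()
# scooping end target: pan centre local y -85, x 0 -> grip local y 15
for ly in (100,60,15):
    c=np.array([537,-238.5]);a=np.radians(-9.4);p=c+ly*np.array([-np.sin(a),np.cos(a)]);print(ly,p);go([*p,62],-9.4)
E
```

```text
time: 3.13
tool_pos: [561.2, -62.0, 221.5]
tcp_rot: [3.141, -0.0, 1.407]
contact_force: [-0.7, -0.2, 0.2]
grip_width: 49.6
t 3.13 grasp [561.3 -62.   62.5] yaw -9.40 tilt 0.00 F [-0.7 -0.2  0.2] w 49.6 q [-0.25  0.62  1.63  0.    0.89 -0.08]
time: 3.47
tool_pos: [561.2, -61.8, 221.0]
tcp_rot: [-3.141, -0.0, 1.407]
contact_force: [-0.7, 0.3, 0.4]
grip_width: 23.0
t 3.47 grasp [561.1 -61.8  62. ] yaw -9.40 tilt 0.01 F [-0.7  0.3  0.4] w 23.0 q [-0.25  0.62  1.63  0.    0.89 -0.08]
100 [ 553.33259622 -139.84278384]
row [-0.0782, 0.005, -0.0001] [-0.0002, -0.0002, 0.0001]
60 [ 546.79955773 -179.3056703 ]
row [-0.1182, 0.005, -0.0001] [-0.0002, -0.0002, 0.0001]
15 [ 539.44988943 -223.70141758]
row [-0.1632, 0.005, -0.0001] [-0.0002, -0.0002, 0.0001]
```

```bash
python3 -m pendant '[[[0,0,0],[0,0,0],0],[[0,0,0],[0,0,0],0],[[0,0,0],[0,0,0],0],[[0,0,0],[0,0,0],0],[[-0.01,0.001,0],[0,0,0],0],[[-0.02,0.002,0],[0,0,0],0],[[-0.03,0.003,0],[0,0,0],0],[[-0.04,0.004,0],[0,0,0],0],[[-0.048,0.005,0],[0,0,0],0],[[-0.052,0.005,0],[0,0,0],0]]'
python3 - <<'E'
from h import *
st()
E
python3 -m pendant '[[[-0.006,0,0],[0,0,0],0],[[-0.012,0,0],[0,0,0],0],[[-0.018,0,0],[0,0,0],0],[[-0.024,0,0],[0,0,0],0],[[-0.03,0,0],[0,0,0],0],[[-0.036,0,0],[0,0,0],0],[[-0.042,0,0],[0,0,0],0],[[-0.048,0,0],[0,0,0],0],[[-0.054,0,0],[0,0,0],0],[[-0.06,0,0],[0,0,0],0]]'
python3 - <<'E'
from h import *
st();snap('scene','s3');snap('side','d3')
a=cv2.resize(cv2.imread('pics/s3.png')[180:290,250:410],None,fx=2.5,fy=2.5,interpolation=2)
b=cv2.resize(cv2.imread('pics/d3.png')[190:330,240:360],None,fx=3,fy=3,interpolation=2)
c=np.zeros((420,800,3),np.uint8);c[:a.shape[0],:400]=a;c[:,400:760]=b;cv2.imwrite('pics/c3.png',c)
E
```

```text
time: 4.3
tool_pos: [557.5, -115.9, 221.0]
tcp_rot: [3.141, 0.0, 1.405]
contact_force: [0.0, 0.2, -1.5]
grip_width: 17.8
t 4.3 grasp [ 557.6 -115.9   62. ] yaw -9.49 tilt -0.01 F [ 0.   0.2 -1.5] w 17.8 q [-0.34  0.62  1.62 -0.    0.9  -0.17]
time: 5.13
tool_pos: [547.7, -173.8, 221.0]
tcp_rot: [3.142, -0.0, 1.407]
contact_force: [0.2, 0.5, -0.7]
grip_width: 17.8
t 5.13 grasp [ 547.7 -173.8   62. ] yaw -9.39 tilt 0.01 F [ 0.2  0.5 -0.7] w 17.8 q [-0.44  0.63  1.6   0.    0.91 -0.28]
```

View pics/c3.png

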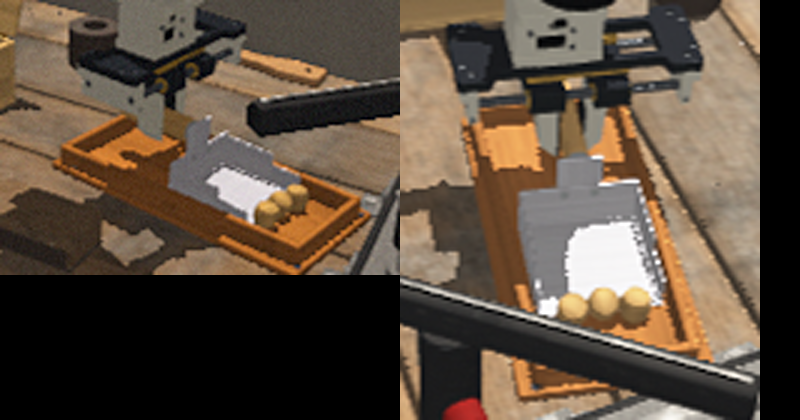

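The three plugs stand in a row at the lip, all within its width, and nothing is touching the gripper. Pushing on to the end wall.

```bash
python3 -m pendant '[[[-0.004,0,0],[0,0,0],0],[[-0.008,0,0],[0,0,0],0],[[-0.012,0,0],[0,0,0],0],[[-0.016,0,0],[0,0,0],0],[[-0.02,0,0],[0,0,0],0],[[-0.024,0,0],[0,0,0],0],[[-0.028,0,0],[0,0,0],0],[[-0.031,0,0],[0,0,0],0],[[-0.034,0,0],[0,0,0],0]]'
python3 - <<'E'
from h import *
st()
E
python3 -m pendant '[[[-0.003,0,0],[0,0,0],0],[[-0.006,0,0],[0,0,0],0],[[-0.008,0,0],[0,0,0],0],[[-0.01,0,0],[0,0,0],0],[[-0.01,0,0],[0,0,0],0]]'
python3 - <<'E'
from h import *
st();snap('scene','s4');snap('side','d4')
a=cv2.resize(cv2.imread('pics/s4.png')[180:290,250:410],None,fx=2.5,fy=2.5,interpolation=2)
b=cv2.resize(cv2.imread('pics/d4.png')[190:330,240:360],None,fx=3,fy=3,interpolation=2)
c=np.zeros((420,800,3),np.uint8);c[:a.shape[0],:400]=a;c[:,400:760]=b;cv2.imwrite('pics/c4.png',c)
E
```

```text
time: 5.98
tool_pos: [542.2, -207.2, 221.0]
tcp_rot: [3.142, -0.0, 1.407]
contact_force: [0.4, 0.6, -1.3]
grip_width: 17.8
t 5.98 grasp [ 542.2 -207.2   62. ] yaw -9.41 tilt 0.01 F [ 0.4  0.6 -1.3] w 17.8 q [-0.5   0.64  1.58  0.    0.92 -0.33]
time: 6.4
tool_pos: [540.6, -217.1, 221.1]
tcp_rot: [3.141, 0.0, 1.407]
contact_force: [-0.4, -0.5, -1.0]
grip_width: 17.9
t 6.4 grasp [ 540.6 -217.1   62.1] yaw -9.41 tilt -0.01 F [-0.4 -0.5 -1. ] w 17.9 q [-0.51  0.64  1.58 -0.    0.92 -0.35]
```

View pics/c4.png

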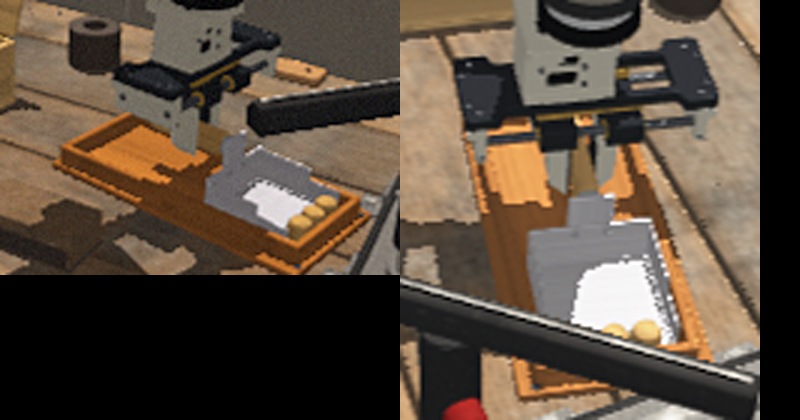

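Plugs are at the end wall, partly on the lip. Push the last millimetres, watching force.

```bash
python3 -m pendant '[[[-0.002,0,0],[0,0,0],0],[[-0.004,0,0],[0,0,0],0],[[-0.005,0,0],[0,0,0],0],[[-0.005,0,0],[0,0,0],0]]'
python3 -c "from h import *;st()"
python3 -m pendant '[[[-0.001,0,0],[0,0,0],0],[[-0.002,0,0],[0,0,0],0],[[-0.003,0,0],[0,0,0],0],[[-0.003,0,0],[0,0,0],0]]'
python3 - <<'E'
from h import *
st();snap('scene','s5');snap('side','d5')
a=cv2.resize(cv2.imread('pics/s5.png')[210:290,330:410],None,fx=5,fy=5,interpolation=2)
b=cv2.resize(cv2.imread('pics/d5.png')[250:330,280:360],None,fx=5,fy=5,interpolation=2)
cv2.imwrite('pics/c5.png',np.hstack([a,b]))
E
```

```text
time: 6.83
tool_pos: [539.8, -221.8, 221.0]
tcp_rot: [3.142, 0.0, 1.407]
contact_force: [-1.0, 0.5, -2.1]
grip_width: 17.8
t 6.83 grasp [ 539.8 -221.9   62. ] yaw -9.41 tilt -0.00 F [-1.   0.5 -2.1] w 17.8 q [-0.52  0.64  1.57 -0.    0.92 -0.36]
time: 7.17
tool_pos: [539.3, -224.8, 221.0]
tcp_rot: [3.141, 0.0, 1.407]
contact_force: [0.5, -0.2, -1.8]
grip_width: 17.5
t 7.17 grasp [ 539.3 -224.8   62. ] yaw -9.40 tilt -0.00 F [ 0.5 -0.2 -1.8] w 17.5 q [-0.53  0.65  1.57  0.    0.92 -0.36]
```

View pics/c5.png

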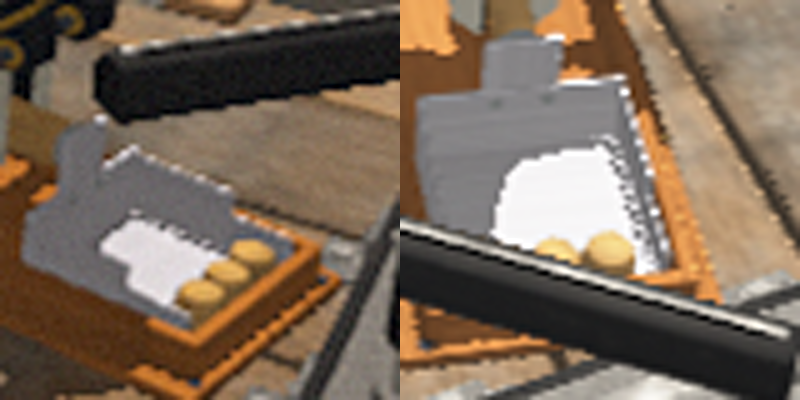

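Each plug now looks to be standing on the pan (left view: 200,295; 228,275; 252,255), and there is no jam. One more nudge to find the wall.

```bash
python3 -m pendant '[[[-0.001,0,0],[0,0,0],0],[[-0.002,0,0],[0,0,0],0],[[-0.003,0,0],[0,0,0],0],[[-0.003,0,0],[0,0,0],0]]'
python3 - <<'E'
from h import *
st()
o=get_obs();T=Ro.from_euler('xyz',o['tcp_rot']);g=o['tool_pos']+T.apply([0,0,159])
yaw=-9.4;Y=Ro.from_euler('z',yaw,degrees=True);lip=g-Y.apply([0,148,54])
for t in (3,6,9,12,15,18,21,23):
    S=Y*Ro.from_euler('x',-t,degrees=True)
    L=lip+np.array([0,0,1+96*np.sin(np.radians(t))])
    go(L+S.apply([0,148,54]),yaw,-t)
E
```

```text
time: 7.6
tool_pos: [538.8, -226.6, 221.1]
tcp_rot: [-3.141, -0.002, 1.407]
contact_force: [-0.2, 6.1, 1.7]
grip_width: 17.6
t 7.6 grasp [ 538.6 -226.3   62.1] yaw -9.39 tilt 0.12 F [-0.2  6.1  1.7] w 17.6 q [-0.53  0.65  1.57  0.    0.93 -0.37]
row [0.0113, -0.0002, 0.002] [-0.001, -0.0545, 0.0002]
row [0.0218, -0.0002, 0.0056] [-0.001, -0.1068, 0.0002]
row [0.0318, -0.0001, 0.0098] [-0.001, -0.1592, 0.0002]
row [0.0414, -0.0001, 0.0146] [-0.001, -0.2115, 0.0002]
row [0.0504, -0.0001, 0.0198] [-0.001, -0.2639, 0.0003]
row [0.0589, -0.0001, 0.0256] [-0.001, -0.3163, 0.0003]
row [0.0668, -0.0001, 0.0319] [-0.001, -0.3686, 0.0003]
row [0.0717, -0.0001, 0.0364] [-0.001, -0.4035, 0.0003]
```

```bash
python3 -m pendant '[[[0.002,0,0],[0,0,0],0],[[0.008,0,0.0013],[0,-0.0275,0],0],[[0.013,0,0.002],[0,-0.0545,0],0],[[0.018,0,0.0038],[0,-0.081,0],0],[[0.0235,0,0.0056],[0,-0.107,0],0],[[0.0333,0,0.0095],[0,-0.159,0],0],[[0.0428,0,0.0115],[0,-0.2115,0],0],[[0.0518,0,0.013],[0,-0.264,0],0],[[0.060,0,0.0125],[0,-0.316,0],0],[[0.068,0,0.0125],[0,-0.3686,0],0]]'
python3 - <<'E'
from h import *
st();snap('scene','s6')
a=cv2.resize(cv2.imread('pics/s6.png')[190:290,310:410],None,fx=5,fy=5,interpolation=2)
cv2.imwrite('pics/c6.png',a)
E
```

```text
time: 8.43
tool_pos: [550.0, -160.1, 208.4]
tcp_rot: [3.141, 0.371, 1.407]
contact_force: [0.7, -0.0, -1.5]
grip_width: 18.1
t 8.43 grasp [ 540.7 -217.    60.2] yaw -9.39 tilt -21.25 F [ 0.7 -0.  -1.5] w 18.1 q [-0.33  0.66  1.63 -0.5   0.85  0.17]
```

View pics/c6.png

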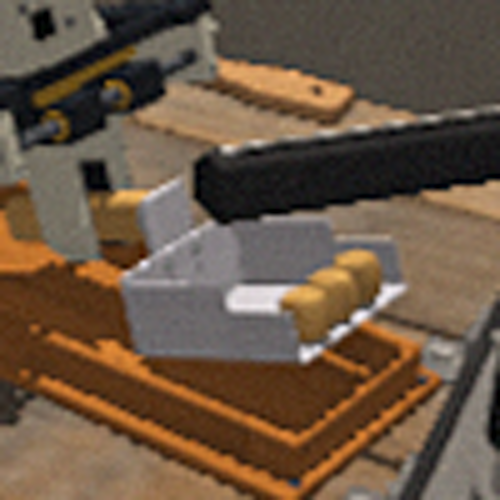

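All three plugs ride in the tilted pan near its lip. Hold, then lift.

Run:
```python
from h import *
go([545,-205,130],-9.4,-23);go([548,-195,220],-9.4,-23)
```

```text
row [-0.0104, 0.0025, -0.0691] [0.0008, -0.0279, 0.0013]
row [-0.0336, 0.0039, -0.1567] [0.0008, -0.0279, 0.0013]
```

```bash
python3 -m pendant '[[[0,0,0],[0,-0.01,0],0],[[0,0,-0.008],[0,-0.028,0],0],[[-0.003,0.001,-0.02],[0,-0.028,0],0],[[-0.006,0.0015,-0.04],[0,-0.028,0],0],[[-0.01,0.002,-0.065],[0,-0.028,0],0],[[-0.018,0.003,-0.09],[0,-0.028,0],0],[[-0.024,0.0035,-0.115],[0,-0.028,0],0],[[-0.03,0.004,-0.14],[0,-0.028,0],0],[[-0.033,0.004,-0.156],[0,-0.028,0],0],[[-0.033,0.004,-0.156],[0,-0.028,0],0]]'
python3 - <<'E'
from h import *
st();snap('scene','s7');snap('side','d7')
a=cv2.resize(cv2.imread('pics/s7.png')[130:280,260:420],None,fx=2.5,fy=2.5,interpolation=2)
b=cv2.resize(cv2.imread('pics/d7.png')[170:330,220:360],None,fx=2.5,fy=2.5,interpolation=2)
c=np.zeros((400,750,3),np.uint8);c[:375,:400]=a;c[:,400:]=b
cv2.imwrite('pics/c7.png',c)
E
```

```text
time: 9.32
tool_pos: [558.5, -136.4, 370.7]
tcp_rot: [3.133, 0.397, 1.403]
contact_force: [0.9, 0.1, -1.2]
grip_width: 17.8
t 9.32 grasp [ 549.6 -197.2  224.1] yaw -9.41 tilt -22.75 F [ 0.9  0.1 -1.2] w 17.8 q [-0.28  0.47  1.46 -0.43  1.19  0.04]
```

View pics/c7.png

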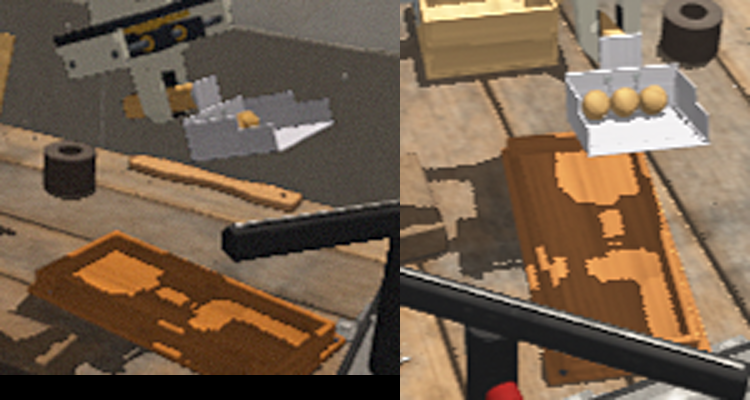

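Viewed 11 so far: all three plugs lie in a row against the pan's back wall. Now carry to the box with the mouth turned towards +x (the lid then backs the pour), keeping the last picture in reserve.

Run:
```python
from h import *
B=lambda x,y=0:np.array([531,128])+np.array([[.990,.139],[-.139,.990]])@np.array([x,y])
print(B(-120))
m=(np.array([549,-197])+B(-120))/2
go([*m,224],36,-20)
```

```text
[412.2  144.68]
row [0.121, -0.1329, -0.0586] [-0.2878, 0.0448, -0.7389]
```

```bash
python3 -m pendant '[[[0.008,-0.009,-0.004],[-0.02,0.003,-0.05],0],[[0.024,-0.027,-0.012],[-0.058,0.009,-0.148],0],[[0.042,-0.046,-0.02],[-0.1,0.016,-0.26],0],[[0.06,-0.066,-0.029],[-0.144,0.022,-0.37],0],[[0.079,-0.086,-0.038],[-0.187,0.029,-0.48],0],[[0.097,-0.106,-0.047],[-0.23,0.036,-0.59],0],[[0.111,-0.122,-0.054],[-0.264,0.041,-0.68],0],[[0.121,-0.133,-0.0586],[-0.288,0.045,-0.739],0]]'
python3 - <<'E'
from h import *
st()
go([412,145,224],82,-18)
E
```

```text
time: 10.08
tool_pos: [446.8, 19.2, 371.6]
tcp_rot: [-3.138, 0.346, 2.206]
contact_force: [0.5, 0.2, -2.0]
grip_width: 17.8
t 10.08 grasp [478.2 -24.5 222. ] yaw 36.33 tilt -19.80 F [ 0.5  0.2 -2. ] w 17.8 q [-0.04  0.2   1.85 -0.35  0.9  -0.49]
row [0.1458, 0.0114, -0.0563] [-0.2614, 0.0282, -0.753]
```

```bash
python3 -m pendant '[[[0.01,0.001,-0.004],[-0.018,0.002,-0.052],0],[[0.029,0.002,-0.011],[-0.052,0.006,-0.15],0],[[0.051,0.004,-0.02],[-0.092,0.01,-0.264],0],[[0.073,0.006,-0.028],[-0.131,0.014,-0.377],0],[[0.095,0.007,-0.037],[-0.17,0.018,-0.49],0],[[0.117,0.009,-0.045],[-0.21,0.022,-0.603],0],[[0.134,0.01,-0.052],[-0.24,0.026,-0.69],0],[[0.146,0.011,-0.056],[-0.261,0.028,-0.753],0],[[0.146,0.011,-0.056],[-0.261,0.028,-0.753],0],[[0.146,0.011,-0.056],[-0.261,0.028,-0.753],0]]'
python3 - <<'E'
from h import *
st()
B=lambda x,y=0:np.array([531,128])+np.array([[.990,.139],[-.139,.990]])@np.array([x,y])
Y=82
def liprow(x,z,t):
    S=Ro.from_euler('z',Y,degrees=True)*Ro.from_euler('x',t,degrees=True)
    g=np.array([*B(x),z])+S.apply([0,148,54]); print(x,z,t,'grip',g.round(0),end=' '); go(g,Y,t)
liprow(15,150,-10);liprow(15,125,0);liprow(5,105,10);liprow(-5,95,20);liprow(-10,85,30);liprow(-15,80,40);liprow(-15,80,48)
snap('scene','s8')
E
```

```text
time: 10.92
tool_pos: [365.2, 150.9, 374.9]
tcp_rot: [-3.139, 0.316, 2.997]
contact_force: [-0.4, 0.8, -1.7]
grip_width: 17.9
t 10.92 grasp [414.  143.4 223.7] yaw 81.66 tilt -18.10 F [-0.4  0.8 -1.7] w 17.9 q [ 0.24  0.07  1.99 -0.17  0.79 -1.09]
15 150 -10 grip [392. 148. 177.] row [0.013, 0.0005, 0.0387] [-0.0034, 0.1414, -0.0053]
15 125 0 grip [399. 147. 179.] row [-0.0212, 0.0007, 0.0457] [-0.0029, 0.3159, -0.0056]
5 105 10 grip [401. 146. 184.] row [-0.0498, 0.0009, 0.0525] [-0.0024, 0.4905, -0.0058]
-5 95 20 grip [407. 145. 196.] row [-0.0823, 0.0011, 0.0575] [-0.0019, 0.665, -0.0061]
-10 85 30 grip [421. 143. 206.] row [-0.1192, 0.0013, 0.072] [-0.0014, 0.8395, -0.0063]
-15 80 40 grip [438. 141. 216.] row [-0.1558, 0.0016, 0.0894] [-0.0009, 1.0141, -0.0065]
-15 80 48 grip [458. 138. 226.] row [-0.188, 0.0018, 0.106] [-0.0004, 1.1537, -0.0066]
```

```bash
python3 -m pendant '[[[0.006,0,0.018],[0,0.07,-0.003],0],[[0.012,0,0.036],[0,0.14,-0.005],0],[[-0.004,0,0.042],[0,0.23,-0.005],0],[[-0.021,0.001,0.0457],[0,0.316,-0.005],0],[[-0.035,0.001,0.049],[0,0.4,-0.005],0],[[-0.05,0.001,0.0525],[0,0.49,-0.005],0],[[-0.066,0.001,0.055],[0,0.578,-0.005],0],[[-0.082,0.001,0.0575],[0,0.665,-0.005],0],[[-0.082,0.001,0.0575],[0,0.665,-0.005],0]]'
python3 - <<'E'
from h import *
st()
B=lambda x,y=0:np.array([531,128])+np.array([[.990,.139],[-.139,.990]])@np.array([x,y])
Y=82
def liprow(x,z,t):
    S=Ro.from_euler('z',Y,degrees=True)*Ro.from_euler('x',t,degrees=True)
    g=np.array([*B(x),z])+S.apply([0,148,54]); print(x,z,t,end=' '); go(g,Y,t)
liprow(-10,85,30);liprow(-15,80,40);liprow(-15,80,50)
E
```

```text
time: 11.72
tool_pos: [463.8, 136.4, 346.0]
tcp_rot: [-3.14, -0.349, 2.997]
contact_force: [1.0, -0.6, -1.5]
grip_width: 18.1
t 11.72 grasp [410.  144.  196.6] yaw 81.74 tilt 20.00 F [ 1.  -0.6 -1.5] w 18.1 q [ 0.1   0.41  1.62  0.08  1.45 -1.35]
-10 85 30 row [-0.0347, 0.0012, -0.01] [0.0003, 0.1744, -0.0049]
-15 80 40 row [-0.0743, 0.0014, -0.0189] [0.0007, 0.349, -0.0048]
-15 80 50 row [-0.1188, 0.0016, -0.0265] [0.0012, 0.5235, -0.0048]
```

```bash
python3 -m pendant '[[[-0.017,0,-0.005],[0,0.087,-0.004],0],[[-0.034,0.001,-0.01],[0,0.174,-0.004],0],[[-0.054,0.001,-0.0145],[0,0.262,-0.004],0],[[-0.074,0.001,-0.019],[0,0.349,-0.004],0],[[-0.096,0.0015,-0.0225],[0,0.436,-0.004],0],[[-0.119,0.0015,-0.0265],[0,0.5235,-0.004],0],[[-0.119,0.0015,-0.0265],[0,0.5235,-0.004],0],[[-0.119,0.0015,-0.0265],[0,0.5235,-0.004],0],[[-0.119,0.0015,-0.0265],[0,0.5235,-0.004],0],[[-0.119,0.0015,-0.0265],[0,0.5235,-0.004],0]]'
python3 - <<'E'
from h import *
st()
for n in('scene','side'): snap(n,n+'9')
go([425,140,240],70,20); go([412,145,250],60,0)
E
```

```text
time: 12.55
tool_pos: [579.7, 122.9, 332.5]
tcp_rot: [3.14, -0.867, 3.006]
contact_force: [-1.0, -0.2, -1.5]
grip_width: 17.9
t 12.55 grasp [459.6 139.5 229.6] yaw 82.16 tilt 49.69 F [-1.  -0.2 -1.5] w 17.9 q [ 0.05  0.75  1.15  0.16  2.09 -1.37]
row [0.1094, -0.0156, 0.0416] [-0.1215, -0.5164, 0.1775]
row [0.1675, -0.0009, 0.0798] [-0.1664, -0.8565, 0.3632]
```

```bash
python3 -m pendant '[[[0.02,-0.003,0.008],[-0.024,-0.1,0.035],0],[[0.04,-0.006,0.016],[-0.048,-0.2,0.07],0],[[0.065,-0.01,0.02],[-0.072,-0.3,0.105],0],[[0.09,-0.013,0.025],[-0.096,-0.41,0.14],0],[[0.109,-0.016,0.025],[-0.121,-0.516,0.177],0],[[0.125,-0.012,0.035],[-0.13,-0.6,0.22],0],[[0.14,-0.008,0.045],[-0.14,-0.68,0.27],0],[[0.155,-0.004,0.06],[-0.15,-0.77,0.32],0],[[0.167,-0.001,0.07],[-0.166,-0.857,0.363],0],[[0.167,-0.001,0.07],[-0.166,-0.857,0.363],0]]'
python3 - <<'E'
from h import *
st()
go([480,-26,260],30,0);
E
```

```text
time: 13.48
tool_pos: [417.0, 144.5, 415.9]
tcp_rot: [3.14, 0.003, 2.619]
contact_force: [-0.5, 0.4, -1.5]
grip_width: 17.8
t 13.48 grasp [417.6 144.4 256.9] yaw 60.06 tilt -0.18 F [-0.5  0.4 -1.5] w 17.8 q [ 0.16  0.18  1.72 -0.    1.24 -0.89]
row [-0.1397, -0.1163, -0.0028] [0.0022, 0.0027, 0.5246]
```

```bash
python3 -m pendant '[[[-0.02,-0.016,0],[0,0,0.08],0],[[-0.045,-0.036,0],[0,0,0.17],0],[[-0.07,-0.057,0],[0,0,0.265],0],[[-0.095,-0.078,0],[0,0,0.36],0],[[-0.12,-0.1,0],[0,0,0.45],0],[[-0.14,-0.116,-0.003],[0.002,0.003,0.525],0],[[-0.14,-0.116,-0.003],[0.002,0.003,0.525],0]]'
python3 - <<'E'
from h import *
st()
go([555,-5,300],-9.4,0);
E
```

```text
time: 14.07
tool_pos: [485.5, -30.9, 417.4]
tcp_rot: [-3.137, -0.003, 2.087]
contact_force: [-0.2, -1.0, -1.5]
grip_width: 17.8
t 14.07 grasp [484.6 -30.9 258.4] yaw 29.56 tilt 0.15 F [-0.2 -1.  -1.5] w 17.8 q [-0.22  0.26  1.6  -0.    1.28 -0.74]
row [-0.0117, 0.0731, -0.042] [-0.0054, -0.001, 0.6799]
```

```bash
python3 -m pendant '[[[-0.002,0.01,-0.006],[0,0,0.09],0],[[-0.003,0.02,-0.012],[0,0,0.19],0],[[-0.005,0.03,-0.018],[0,0,0.29],0],[[-0.007,0.041,-0.024],[0,0,0.39],0],[[-0.009,0.052,-0.03],[0,0,0.49],0],[[-0.011,0.063,-0.036],[0,0,0.59],0],[[-0.0117,0.073,-0.042],[-0.005,0,0.68],0],[[-0.0117,0.073,-0.042],[-0.005,0,0.68],0],[[-0.0117,0.073,-0.042],[-0.005,0,0.68],0]]'
python3 - <<'E'
from h import *
st()
w=snap('wrist','w10')['color'];s=snap('scene','s10')['color'];d=snap('side','d10')['color']
print([proj('w10',p).round() for p in ([450,62,80],[595,45,80],[470,212,80],[612,190,80])])
c=np.zeros((600,800,3),np.uint8)
c[:330,:560]=w[:330]
# box in side view and scene, scoop in side
c[330:600,:280]=cv2.resize(d[135:225,210:303],(280,270))
c[330:600,280:560]=cv2.resize(s[170:245,175:255],(280,270))
c[330:600,560:800]=cv2.resize(d[170:270,220:310],(240,270))
c[0:330,560:800]=cv2.resize(d[180:340,240:356],(240,330))
cv2.imwrite('pics/c10.png',c[:,:,::-1])
E
```

```text
time: 14.82
tool_pos: [553.3, -0.3, 458.5]
tcp_rot: [-3.139, -0.002, 1.418]
contact_force: [-0.1, 0.8, -1.3]
grip_width: 17.9
t 14.82 grasp [553.    0.  299.5] yaw -8.77 tilt 0.11 F [-0.1  0.8 -1.3] w 17.9 q [-0.14  0.36  1.35  0.    1.44  0.01]
[array([172., 138.]), array([316., 133.]), array([154., -34.]), array([315., -34.])]
```

View pics/c10.png

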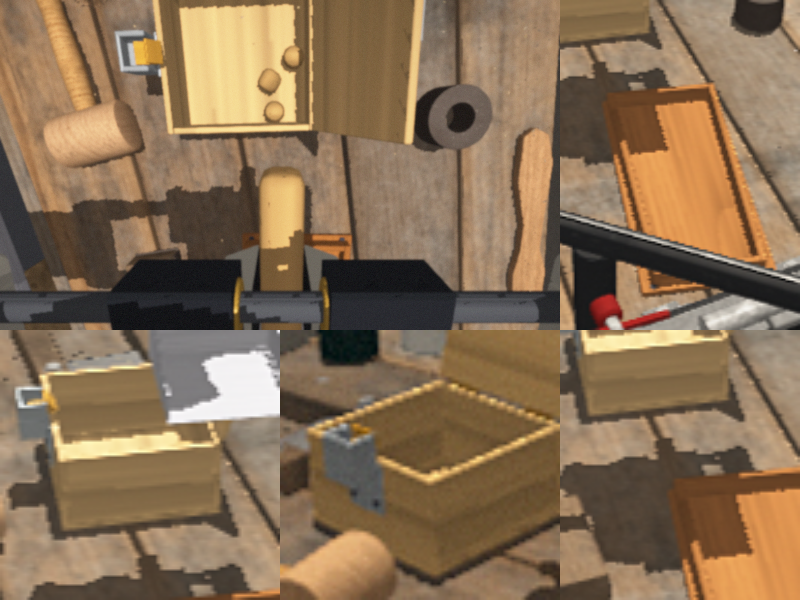

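All three plugs lie in the box (wrist view: 291,57; 269,80; 274,112), the trough is empty and bystanders stand as before. That was picture 12, so the rest goes by numbers. Now lay the scoop back.

Run:
```python
from h import *
go([560,-100.5,110],-9.4,0);go([560,-100.5,64],-9.4,0)
f=lambda u,v,z:toz('w10',(u,v),z).round(1)
print('box',f(173,132,80),f(312,130,80),'roll',f(462,115,50),'latch',f(118,50,103))
for a in (1.6,1.7,1.8,1.9): # lid edge SE corner prediction
    print(a,proj('w10',[*(np.array([531,128])+np.array([[.990,.139],[-.139,.990]])@np.array([75-150*np.cos(a),-75])),84+150*np.sin(a)]).round())
```

```text
row [-0.0978, 0.0231, 0.189] [-0.0027, -0.0015, 0.0088]
row [-0.0978, 0.0232, 0.235] [-0.0027, -0.0015, 0.0088]
box [452.4  67.8  80. ] [591.5  48.4  80. ] roll [755.8  37.1  50. ] latch [428.4 145.4 103. ]
1.6 [348. 155.]
1.7 [373. 155.]
1.8 [397. 154.]
1.9 [418. 152.]
```

```bash
python3 -m pendant '[[[-0.02,0.005,0.03],[0,0,0.009],0],[[-0.045,0.011,0.06],[0,0,0.009],0],[[-0.07,0.017,0.095],[0,0,0.009],0],[[-0.09,0.022,0.13],[0,0,0.009],0],[[-0.098,0.023,0.165],[-0.002,0,0.009],0],[[-0.098,0.023,0.19],[-0.002,-0.001,0.009],0],[[-0.098,0.023,0.205],[-0.002,-0.001,0.009],0],[[-0.098,0.023,0.205],[-0.002,-0.001,0.009],0],[[-0.098,0.023,0.205],[-0.002,-0.001,0.009],0]]'
python3 - <<'E'
from h import *
st();go([560,-100.5,62.5],-9.4,0)
E
```

```text
time: 15.72
tool_pos: [560.1, -100.8, 253.1]
tcp_rot: [-3.141, -0.001, 1.405]
contact_force: [0.5, 0.4, -0.9]
grip_width: 17.9
t 15.72 grasp [ 560.  -100.7   94.1] yaw -9.51 tilt 0.04 F [ 0.5  0.4 -0.9] w 17.9 q [-0.31  0.58  1.59  0.    0.97 -0.15]
row [0.0003, -0.0001, 0.0316] [-0.0011, -0.0007, -0.0019]
```

```bash
python3 -m pendant '[[[0,0,0.008],[0,0,0],0],[[0,0,0.016],[0,0,0],0],[[0,0,0.023],[0,0,0],0],[[0,0,0.028],[0,0,0],0],[[0,0,0.03],[0,0,0],0],[[0,0,0.0315],[0,0,0],0],[[0,0,0.0315],[0,0,0],0]]'
python3 -c "
from h import *
st();snap('side','d11a')"
```

```text
time: 16.3
tool_pos: [560.6, -100.7, 221.9]
tcp_rot: [3.141, -0.0, 1.404]
contact_force: [-0.1, 0.9, 0.4]
grip_width: 17.9
t 16.3 grasp [ 560.7 -100.7   62.9] yaw -9.54 tilt 0.01 F [-0.1  0.9  0.4] w 17.9 q [-0.31  0.62  1.62  0.    0.9  -0.15]
```

```bash
python3 -m pendant '[[[0,0,0],[0,0,0],0.03],[[0,0,0],[0,0,0],0.05],[[0,0,0],[0,0,0],0.07],[[0,0,0],[0,0,0],0.07],[[0,0,0],[0,0,0],0.07],[[0,0,0],[0,0,0],0.07],[[0,0,-0.02],[0,0,0],0.07],[[0,0,-0.05],[0,0,0],0.07],[[0,0,-0.09],[0,0,0],0.07],[[0,0,-0.13],[0,0,0],0.07]]'
python3 - <<'E'
from h import *
st()
B=lambda x,y=0:np.array([531,131.5])+np.array([[.990,.139],[-.139,.990]])@np.array([x,y])
print(B(170,-30))
go([620,-60,290],-9.4,0,d=178);go([*B(165,-20),290],-8,0,d=178)
snap('side','d11')
E
```

```text
time: 17.18
tool_pos: [560.0, -100.6, 352.7]
tcp_rot: [-3.14, -0.001, 1.404]
contact_force: [1.6, -0.9, 0.7]
grip_width: 69.8
t 17.18 grasp [ 559.8 -100.4  193.7] yaw -9.55 tilt 0.04 F [ 1.6 -0.9  0.7] w 69.8 q [-0.31  0.47  1.48  0.    1.2  -0.15]
[695.13  78.17]
row [0.0501, 0.0522, -0.1153] [-0.0015, -0.0007, -0.0027]
row [0.2087, 0.0981, -0.1153] [-0.0015, -0.0007, -0.0271]
```

```bash
python3 -m pendant '[[[0.0,0.005,-0.03],[0,0,0],0],[[0.02,0.012,-0.06],[0,0,0],0],[[0.05,0.025,-0.09],[0,0,-0.005],0],[[0.085,0.04,-0.11],[0,0,-0.01],0],[[0.12,0.056,-0.115],[0,0,-0.015],0],[[0.155,0.073,-0.115],[0,0,-0.02],0],[[0.185,0.087,-0.115],[0,0,-0.027],0],[[0.2087,0.098,-0.115],[0,0,-0.027],0],[[0.2087,0.098,-0.115],[0,0,-0.027],0],[[0.2087,0.098,-0.115],[0,0,-0.027],0]]'
python3 - <<'E'
from h import *
st()
B=lambda x,y=0:np.array([531,131.5])+np.array([[.990,.139],[-.139,.990]])@np.array([x,y])
go([*B(165,-20),198],-8,0,d=178);go([*B(10,-20),198],-8,0,d=178)
E
```

```text
time: 18.07
tool_pos: [692.0, 90.2, 465.6]
tcp_rot: [-3.141, 0.0, 1.433]
contact_force: [0.1, 0.5, -0.3]
grip_width: 7.9
t 18.07 grasp [691.9  90.2 306.6] yaw -7.87 tilt -0.00 F [ 0.1  0.5 -0.3] w 7.9 q [0.02 0.66 0.83 0.   1.65 0.16]
row [-0.0015, -0.0002, 0.0896] [-0.0007, 0.0001, 0.0023]
row [-0.0012, -0.1552, 0.0897] [-0.0007, 0.0001, 0.0023]
```

```bash
python3 -m pendant '[[[-0.001,0,0.03],[0,0,0],0],[[-0.001,0,0.06],[0,0,0],0],[[-0.001,0,0.09],[0,0,0],0],[[-0.001,0,0.09],[0,0,0],0],[[-0.001,-0.01,0.09],[0,0,0],0],[[-0.001,-0.02,0.09],[0,0,0],0],[[-0.001,-0.03,0.09],[0,0,0],0],[[-0.001,-0.04,0.09],[0,0,0],0],[[-0.001,-0.05,0.09],[0,0,0],0],[[-0.001,-0.06,0.09],[0,0,0],0]]'
python3 -c "
from h import *
st()"
python3 -m pendant '[[[0,-0.012,0],[0,0,0],0],[[0,-0.024,0],[0,0,0],0],[[0,-0.036,0],[0,0,0],0],[[0,-0.048,0],[0,0,0],0],[[0,-0.06,0],[0,0,0],0],[[0,-0.07,0],[0,0,0],0],[[0,-0.08,0],[0,0,0],0],[[0,-0.09,0],[0,0,0],0],[[0,-0.095,0],[0,0,0],0],[[0,-0.095,0],[0,0,0],0]]'
python3 - <<'E'
from h import *
st()
a=snap('scene','s12')['color'];snap('side','d12')
for ang in (0.1,0.6,1.0,1.2,1.85):
    for y in(-60,60):
        p=[*(np.array([531,131.5])+np.array([[.990,.139],[-.139,.990]])@np.array([75-140*np.cos(ang),y])),84+140*np.sin(ang)]
        u,v=proj('s12',p).round().astype(int);print(ang,y,(u,v),a[v,u])
E
```

```text
time: 18.9
tool_pos: [631.7, 95.2, 379.6]
tcp_rot: [3.137, -0.001, 1.43]
contact_force: [0.3, 0.6, 0.4]
grip_width: 0.5
t 18.9 grasp [632.3  95.2 220.6] yaw -8.07 tilt 0.04 F [0.3 0.6 0.4] w 0.5 q [ 0.03  0.57  1.22 -0.    1.34  0.17]
time: 19.73
tool_pos: [537.4, 109.0, 378.7]
tcp_rot: [3.139, -0.001, 1.431]
contact_force: [0.5, 0.6, -0.8]
grip_width: 0.2
t 19.73 grasp [537.8 109.  219.7] yaw -8.04 tilt 0.04 F [ 0.5  0.6 -0.8] w 0.2 q [0.06 0.41 1.5  0.   1.23 0.2 ]
0.1 -60 (np.int64(216), np.int64(203)) [105  79  48]
0.1 60 (np.int64(188), np.int64(191)) [59 49 39]
0.6 -60 (np.int64(222), np.int64(178)) [104  75  41]
0.6 60 (np.int64(193), np.int64(168)) [ 7 22 26]
1.0 -60 (np.int64(232), np.int64(161)) [118  91  55]
1.0 60 (np.int64(203), np.int64(152)) [213 166 101]
1.2 -60 (np.int64(239), np.int64(154)) [78 70 67]
1.2 60 (np.int64(210), np.int64(146)) [217 210 194]
1.85 -60 (np.int64(261), np.int64(146)) [78 72 64]
1.85 60 (np.int64(232), np.int64(139)) [99 96 84]
```

```bash
python3 -m pendant '[[[0,-0.012,0],[0,0,0],0],[[0,-0.024,0],[0,0,0],0],[[0,-0.036,0],[0,0,0],0],[[0,-0.048,0],[0,0,0],0],[[0,-0.06,0],[0,0,0],0],[[0,-0.06,0],[0,0,0],0],[[0,-0.06,0],[0,0,0],0],[[0,-0.06,0],[0,0,0],0],[[0,-0.06,0],[0,0,0],0],[[0,-0.06,0],[0,0,0],0]]'
python3 - <<'E'
from h import *
st()
a=snap('scene','s13')['color'];snap('side','d13')
M=np.array([[.990,.139],[-.139,.990]])
for ang in (0,0.1,0.6,0.8,1.0,1.2):
  for x in (110,140):
    p=[*(np.array([531,131.5])+M@np.array([75-x*np.cos(ang),-55])),84+x*np.sin(ang)]
    o=[]
    for f in('s13','d13'):
        im=cv2.imread(f'pics/{f}.png');u,v=proj(f,p).round().astype(int);o.append(im[v,u,::-1].tolist())
    print(ang,x,o)
B=lambda x,y=0:np.array([531,131.5])+M@np.array([x,y])
go([*B(-52,-42),140],-8,0,d=178)
E
```

```text
time: 20.67
tool_pos: [479.3, 117.6, 376.8]
tcp_rot: [3.141, -0.0, 1.431]
contact_force: [0.2, 0.0, 0.2]
grip_width: 0.4
t 20.67 grasp [479.4 117.7 217.8] yaw -8.02 tilt 0.02 F [0.2 0.  0.2] w 0.4 q [0.09 0.31 1.65 0.   1.18 0.23]
0 110 [[115, 85, 49], [139, 113, 76]]
0 140 [[113, 90, 53], [137, 110, 73]]
0.1 110 [[116, 88, 55], [134, 109, 72]]
0.1 140 [[106, 83, 53], [142, 115, 77]]
0.6 110 [[157, 130, 107], [249, 229, 164]]
0.6 140 [[157, 129, 103], [247, 227, 160]]
0.8 110 [[146, 125, 101], [249, 231, 167]]
0.8 140 [[72, 67, 62], [138, 120, 102]]
1.0 110 [[108, 90, 66], [141, 118, 94]]
1.0 140 [[77, 74, 59], [152, 129, 103]]
1.2 110 [[207, 175, 135], [131, 114, 95]]
1.2 140 [[82, 75, 67], [160, 139, 113]]
row [-0.0211, -0.0025, 0.0587] [0.0007, -0.0004, -0.0003]
```

```bash
python3 -m pendant '[[[-0.021,-0.002,0.02],[0,0,0],0],[[-0.021,-0.002,0.045],[0,0,0],0],[[-0.021,-0.002,0.07],[0,0,0],0],[[-0.021,-0.002,0.085],[0,0,0],0],[[-0.021,-0.002,0.09],[0,0,0],0],[[-0.021,-0.002,0.09],[0,0,0],0]]'
python3 -c "
from h import *
st()"
python3 -m pendant '[[[0,0,0.002],[0,0,0],0],[[0,0,0.004],[0,0,0],0],[[0,0,0.006],[0,0,0],0],[[0,0,0.008],[0,0,0],0],[[0,0,0.01],[0,0,0],0],[[0,0,0.01],[0,0,0],0]]'
python3 -c "
from h import *
st()"
```

```text
time: 21.27
tool_pos: [473.7, 97.2, 285.8]
tcp_rot: [-3.14, 0.0, 1.431]
contact_force: [-1.5, 0.2, -0.7]
grip_width: 0.3
t 21.27 grasp [473.4  97.3 126.8] yaw -8.01 tilt -0.00 F [-1.5  0.2 -0.7] w 0.3 q [0.04 0.4  1.8  0.   0.94 0.18]
time: 21.77
tool_pos: [473.9, 97.4, 277.3]
tcp_rot: [3.14, -0.001, 1.431]
contact_force: [-0.6, 0.1, 2.9]
grip_width: 0.3
t 21.77 grasp [474.1  97.4 118.3] yaw -8.00 tilt 0.04 F [-0.6  0.1  2.9] w 0.3 q [0.04 0.42 1.81 0.   0.91 0.18]
```

Contact at tip height 99 mm, as expected for the lid resting on the tongue (~0.1 rad). Pressing on.

```bash
python3 -m pendant '[[[0,0,0.0015],[0,0,0],0],[[0,0,0.003],[0,0,0],0],[[0,0,0.0045],[0,0,0],0],[[0,0,0.006],[0,0,0],0],[[0,0,0.006],[0,0,0],0]]'
python3 -c "
from h import *
st()"
python3 -m pendant '[[[0,0,0.0015],[0,0,0],0],[[0,0,0.003],[0,0,0],0],[[0,0,0.0045],[0,0,0],0],[[0,0,0.0055],[0,0,0],0],[[0,0,0.0055],[0,0,0],0]]'
python3 -c "
from h import *
st()"
```

```text
time: 22.18
tool_pos: [473.6, 97.4, 270.9]
tcp_rot: [3.141, -0.0, 1.431]
contact_force: [-1.1, 0.1, 1.7]
grip_width: 0.4
t 22.18 grasp [473.7  97.4 111.9] yaw -8.00 tilt 0.02 F [-1.1  0.1  1.7] w 0.4 q [0.04 0.43 1.82 0.   0.9  0.18]
time: 22.6
tool_pos: [473.8, 97.3, 265.3]
tcp_rot: [3.141, -0.0, 1.431]
contact_force: [0.7, 0.5, 0.9]
grip_width: 0.5
t 22.6 grasp [473.9  97.3 106.3] yaw -8.01 tilt 0.02 F [0.7 0.5 0.9] w 0.5 q [0.04 0.44 1.82 0.   0.88 0.18]
```

```bash
python3 -m pendant '[[[0,0,0.001],[0,0,0],0],[[0,0,0.002],[0,0,0],0],[[0,0,0.002],[0,0,0],0]]'
python3 -c "
from h import *
st()"
python3 -m pendant '[[[0,0,0.001],[0,0,0],0],[[0,0,0.002],[0,0,0],0],[[0,0,0.002],[0,0,0],0]]'
python3 -c "
from h import *
st()"
```

```text
time: 22.85
tool_pos: [473.7, 97.3, 264.8]
tcp_rot: [3.14, -0.0, 1.431]
contact_force: [-4.8, -1.0, 14.7]
grip_width: 0.4
t 22.85 grasp [474.   97.3 105.8] yaw -8.00 tilt 0.02 F [-4.8 -1.  14.7] w 0.4 q [0.04 0.44 1.82 0.   0.88 0.18]
time: 23.1
tool_pos: [473.7, 97.3, 264.3]
tcp_rot: [3.139, -0.0, 1.431]
contact_force: [-10.3, -2.1, 30.9]
grip_width: 0.2
t 23.1 grasp [474.1  97.3 105.3] yaw -7.99 tilt 0.02 F [-10.3  -2.1  30.9] w 0.2 q [ 0.04  0.44  1.82 -0.    0.88  0.18]
```

```bash
python3 -m pendant '[[[0,0,-0.01],[0,0,0],0],[[0,0,-0.04],[0,0,0],0],[[0,0,-0.08],[0,0,0],0],[[0,-0.03,-0.12],[0,0,0],0],[[0,-0.06,-0.16],[0,0,0],0],[[0,-0.09,-0.18],[0,0,0],0],[[0,-0.09,-0.18],[0,0,0],0],[[0,-0.09,-0.18],[0,0,0],0]]'
python3 - <<'E'
from h import *
st()
snap('scene','s14');snap('side','d14');snap('wrist','w14')
M=np.array([[.990,.139],[-.139,.990]]);B=lambda x,y,z:[*(np.array([531,131.5])+M@np.array([x,y])),z]
a=np.radians(-9.4);N=np.array([[np.cos(a),-np.sin(a)],[np.sin(a),np.cos(a)]])
T=lambda x,y,z:[*(np.array([537,-238.5])+N@np.array([x,y])),z]
im={f:cv2.imread(f'pics/{f}.png')[:,:,::-1].astype(int) for f in('s14','d14')}
def c(f,p):
    u,v=proj(f,p).round().astype(int); return im[f][v,u].tolist()
# tongue/lid profile along x at latch
for x in range(-104,-40,6): print('tongue x',x,c('d14',B(x,0,90)),c('s14',B(x,0,90)))
# scoop lip: expected at trough y=140-148=-8 ; profile along centreline on floor
for y in range(-40,40,6): print('trough y',y,c('d14',T(0,y,10)),c('d14',T(-40,y,10)),c('d14',T(40,y,10)))
E
```

```text
time: 23.77
tool_pos: [383.1, 110.1, 443.4]
tcp_rot: [3.136, -0.002, 1.432]
contact_force: [-0.1, -0.1, -0.3]
grip_width: 0.6
t 23.77 grasp [384.1 110.3 284.4] yaw -7.95 tilt 0.09 F [-0.1 -0.1 -0.3] w 0.6 q [0.09 0.07 1.76 0.   1.3  0.23]
tongue x -104 [107, 100, 92] [87, 89, 84]
tongue x -98 [233, 237, 235] [81, 84, 79]
tongue x -92 [202, 208, 208] [119, 117, 120]
tongue x -86 [230, 199, 143] [71, 73, 76]
tongue x -80 [192, 187, 174] [106, 107, 113]
tongue x -74 [183, 133, 53] [72, 71, 72]
tongue x -68 [219, 200, 177] [75, 71, 67]
tongue x -62 [221, 225, 225] [169, 174, 174]
tongue x -56 [217, 221, 223] [210, 193, 174]
tongue x -50 [247, 228, 167] [234, 189, 107]
tongue x -44 [246, 225, 158] [233, 189, 117]
trough y -40 [216, 142, 77] [223, 148, 80] [199, 130, 70]
trough y -34 [214, 141, 76] [228, 153, 83] [203, 133, 71]
trough y -28 [213, 141, 77] [226, 150, 82] [208, 135, 73]
trough y -22 [213, 141, 77] [230, 155, 84] [208, 138, 75]
trough y -16 [213, 140, 75] [224, 149, 80] [211, 138, 73]
trough y -10 [220, 193, 171] [153, 123, 104] [198, 189, 189]
trough y -4 [245, 243, 245] [247, 246, 247] [247, 246, 247]
trough y 2 [245, 244, 245] [247, 245, 246] [247, 245, 246]
trough y 8 [246, 244, 245] [236, 234, 235] [249, 247, 248]
trough y 14 [243, 242, 243] [232, 230, 232] [245, 243, 244]
trough y 20 [239, 238, 238] [188, 186, 188] [245, 243, 244]
trough y 26 [241, 239, 240] [245, 244, 245] [245, 243, 244]
trough y 32 [241, 239, 241] [203, 201, 202] [245, 244, 244]
trough y 38 [241, 240, 241] [248, 247, 248] [247, 245, 245]
```

The scoop lip sits where expected (y ≈ -10 in the trough) across its full width, so it lies flat. Check the lid's height from its front edge in the pixels.

Run:
```python
from h import *
M=np.array([[.990,.139],[-.139,.990]]);B=lambda x,y,z:[*(np.array([531,131.5])+M@np.array([x,y])),z]
im=cv2.imread('pics/d14.png')[:,:,::-1].astype(int)
for x in(-60,-50,0,50,65):
    u,v=proj('d14',B(x,-75,87)); u2,v2=proj('d14',B(x,-75,97)); col=im[int(v)-12:int(v)+14,int(round(u))].sum(1)
    k=np.argmin(np.diff(col)); print(x,'pred v %.1f'%v,'10mm up %.1f'%v2,'edge at',int(v)-12+k+.5, col.tolist())
```

```text
-60 pred v 174.6 10mm up 171.6 edge at 175.5 [670, 669, 634, 655, 656, 657, 657, 654, 655, 653, 651, 650, 652, 665, 320, 305, 335, 310, 319, 324, 327, 332, 334, 328, 318, 320]
-50 pred v 174.3 10mm up 171.2 edge at 175.5 [632, 630, 632, 630, 631, 632, 634, 637, 638, 639, 643, 646, 654, 649, 318, 299, 303, 317, 316, 323, 324, 333, 332, 320, 315, 325]
0 pred v 172.5 10mm up 169.5 edge at 173.5 [652, 652, 654, 653, 654, 653, 652, 651, 652, 650, 648, 645, 647, 652, 284, 309, 319, 308, 315, 315, 315, 326, 326, 322, 317, 324]
50 pred v 170.8 10mm up 167.8 edge at 171.5 [631, 631, 631, 628, 567, 509, 506, 551, 548, 617, 528, 649, 650, 664, 300, 308, 339, 305, 308, 311, 313, 317, 319, 319, 312, 322]
65 pred v 170.3 10mm up 167.2 edge at 171.5 [465, 545, 562, 565, 550, 549, 547, 549, 549, 550, 535, 646, 641, 559, 312, 420, 333, 312, 304, 306, 312, 319, 318, 315, 315, 323]
```

The lid edge is level at 87 mm along its whole length; unlatched it would rest about 12 mm higher at the free end.

```bash
python3 -c "
from plant import close_job
print(close_job())"
```

```text
the job is handed in; nothing more can be done
None
```

The job is done and handed in at about 24 s of the 72 s allowed; the simulator gave no verdict.

**What I did:** I gripped the scoop by its handle and pushed it along the trough floor to the end wall, which brought all three plugs onto the pan. I tilted the mouth up, lifted and carried the scoop to the box, and tipped the plugs in towards the lid. Then I laid the scoop back in the trough, pushed the lid over from behind and pressed it down near its free edge.

**Last checks:**
- **Plugs:** the last viewed picture, taken before the lid was shut, shows all three inside the box and the trough empty.
- **Scoop:** the lip lies within about 2 mm of where I meant to put it, across its full width. This was read from pixels after release.
- **Lid:** the front edge is level at about 87 mm within a pixel, so the lid is shut. When I pressed it, it met its stop at 87 mm, with the force rising to 31 N.
- **Bystanders:** they looked unmoved in the last viewed picture. I did not check them again after closing the lid, but the arm kept well clear of them.

**Not seen directly:** I had used all 12 pictures, so I did not see the latch tongue snap home. I infer it from the lid staying fully down after release; unlatched, its free end would rest about 12 mm higher. No check failed or disagreed, apart from 3–4 mm differences between my box position estimates from different cameras.

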